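Book in two checked cartons at the stockroom bench

ROBOT

A 6-joint arm with a two-finger parallel gripper is mounted at the origin on the work surface. World frame = base frame: x ahead of the robot, y to its left, z up, the work surface at z = 0. Lengths are in m, angles in degrees, forces in N, time in s.
With the tool pointing down it reaches from about 0.375 to 0.75 m from the base axis. Payload 9 kg.
Tool frame: the origin (TCP) lies where the fingers leave the gripper's body, on its centre line; the fingertips stand 73 mm ahead of it and the grasp point (between the pads) lies 54 mm ahead of it (robot.tip_reach is the distance from the TCP to the fingertips, in m); z points along the fingers, y is the direction in which the jaws open and shut (so a half turn about z gives the same grasp; the last joint's range is limited). The gripper opens to 85 mm and grips with 20 to 120 N. Pads are 22 mm wide; open, the fingers measure 114 mm over their backs; the gripper's body (76 mm by 85 mm) begins 54 mm behind the grasp point. The pads swing forward as they close: fully open they stand 13 mm farther back than shut.
Start: joints at [-87.072, 5.964, 5.575, 89.605, 0, 77.527], TCP at [0.159, -0.578, 0.304] pointing down, gripper open.
Joint ranges: [-171.21, 171.21], [-48.23, 106.86], [-62.78, 66.21], [-105.2, 120.99], [-86.42, 89.51], [-180, 180]. Speed limits (degrees/s): [127.2, 127.2, 147.25, 180, 180, 180].

INTERFACE

Orientations are given as [roll, pitch, yaw] about the fixed x, y, z axes, in that order (R = Rz(yaw) Ry(pitch) Rx(roll)).
In Python, from plant import robot gives the robot as it stands. Calls block until the motion is done:
- robot.move_pose(position, orientation): joint-space move of the TCP to a pose.
- robot.line_to(position, vel=0.15, rotation=None, guard=None): straight line of the TCP; rotation=None keeps the orientation; vel is the mean speed in m/s. With guard (N) it stops when the force on the tool has changed by that much, and returns True; else False.
- robot.goto_joints(angles): joint-space move.
- robot.set_gripper(opening): finger opening in m; the grip force is fixed at half the most; returns when the fingers have stopped.
- robot.pause(seconds).
- robot.ik(position, orientation): joint angles nearest the present ones, or None.
- robot.observe(): the state.
- robot.grab_frame(name): name is "side" or "top" or "wrist"; returns the picture (480x640x3 uint8, blue, green, red); there is no depth.
- robot.get_calibration(name): a dict with "vertical_fov" (degrees; the focal length in pixels is half the picture's height over the tangent of half this angle, whatever the lens; pixels are square), "cx", "cy" (the principal point, pixels), "rvec" (rotation vector, rad) and "tvec" (3), from world to camera coordinates, as OpenCV has them. Camera axes: x right, y down, z forward; pixel columns grow to the right and rows downward; lengths in m; the calibration is good to about 2 mm. A picture is of the moment at which its call begins: read the wrist's pose just before it. get_calibration takes no time and is no camera call; for the wrist camera it gives the pose at the moment of the call.
A pose or a line that the arm cannot do raises robot.IKError and nothing moves.
- robot.job_done(): hands the job in, once; it reports no verdict.
The state is a dict: "time": time; "q": joint angles; "qvel": joint speeds; "joint_torque": joint torques, N m; "tool_pos": TCP position; "tcp_rot": TCP orientation; "ft_force": force on the tool from outside, world axes, zero at the start; "torque": the same for the moment, N m; "gripper_width": finger opening in m.
Only numpy, scipy, OpenCV 4.12 (cv2) and the standard library are available. Lean on these libraries where they do the work, as an engineer would, in place of code of your own. Each camera call takes 0.05 s, during which the arm holds its last target.

TASK

Book in the two checked cartons: press right down the confirm key in front of the tall carton, then the one in front of the flat carton, and leave the key of the cube-shaped carton up. Only then press the wide send bar on the terminal right down and keep it pressed with the fingers: the program finishes while still holding the bar down. Pick nothing up, and leave the cartons and everything else on the bench standing where they are.

Things in the scene. Friction and masses are not known exactly. Their poses are not given: they have to be found in the camera images.
- key_tall (a joint): The key of the bay with the tall carton: 0 = up, 0.008 m = fully down. It slides straight down with about 4 N of friction over 8 mm to a hard stop, has no spring, and stays where it is left.
- bay_tall: The fixed stock bay where the tall carton stands: a pine board 230 mm deep (its x), 120 mm wide, 20 mm thick. Origin at the centre of its underside, x away from the robot (within 0.15 rad of world x), z up. Carton loose about 35 mm beyond the origin; grey key housing (top 45 mm above the table) at the near end, key centre 76 mm from the origin towards the robot.
- key_tall_top (a point): Centre of the top face of the confirm key of the bay where the tall carton stands; 59 mm above the table with the key up, 51 mm when fully down; it moves down with the key. A black square cap, 38 x 38 mm.
- key_flat (a joint): The key of the bay with the flat carton: 0 = up, 0.008 m = fully down. It slides straight down with about 4 N of friction over 8 mm to a hard stop, has no spring, and stays where it is left.
- bay_flat: The bay where the flat carton stands; otherwise the same as bay_tall.
- key_flat_top (a point): Centre of the top face of the confirm key of the bay where the flat carton stands; 59 mm above the table with the key up, 51 mm when fully down; it moves down with the key. Same cap as the others.
- key_cube (a joint): The key of the bay with the cube-shaped carton (to be left up): 0 = up, 0.008 m = fully down. It slides straight down with about 4 N of friction over 8 mm to a hard stop, has no spring, and stays where it is left.
- bay_cube: The bay where the cube-shaped carton stands; otherwise the same as bay_tall.
- key_cube_top (a point): Centre of the top face of the confirm key of the bay where the cube-shaped carton stands; 59 mm above the table with the key up, 51 mm when fully down; it moves down with the key. Same cap as the others.
- carton_tall_mid (a point): Centre of the tall carton, cream card with a lighter lid and a dark band below it, 60 x 60 mm, 125 mm high, loose on its bay board (board top 20 mm above the table); its top is 145 mm above the table.
- carton_flat_mid (a point): Centre of the flat carton, same card, 90 x 85 mm, 34 mm high, loose on its bay board.
- carton_cube_mid (a point): Centre of the cube-shaped carton, same card, 68 x 68 x 68 mm, loose on its bay board.
- terminal: The fixed grey terminal, 180 mm deep (its x) by 130 mm wide (its y), low housing 45 mm high with a leaning dark screen (top about 105 mm high) behind the send bar. Origin at the centre of its underside, x pointing away from the robot, z up. It stands in the same row as the three bays; which of the four places each takes varies.
- send_bar (a joint): The send bar: 0 = up, 0.008 m = fully down. It is sprung: it needs 2 N to start and 6 N at the bottom of its 8 mm travel, then a hard stop, and comes up again when let go.
- send_bar_top (a point): Centre of the top face of the black send bar, 90 mm wide (along the terminal's y) by 26 mm, on the terminal's near part, 60 mm from the terminal's origin towards the robot; 59 mm above the table with the bar up; it moves down with the bar.
- glue: Bystander: white bottle, 34 mm across, 85 mm high, standing between two of the four units; origin at the centre of its underside.
- jar: Bystander: small amber jar, 38 mm across, 55 mm high, standing between two units; origin at the centre of its underside.
- giftbox: Bystander: little gift box 30 x 30 mm, 40 mm high, standing between two units; origin at the centre of its underside.
- mug: Bystander: blue mug, 80 mm across, 90 mm high, left of the row; origin at the centre of its underside.
- tape: Bystander: roll of brown tape lying flat, 104 mm across, 48 mm high, right of the row; origin at the centre of its underside.
- stapler: Bystander: stapler 140 x 34 mm, 48 mm high, lying behind the row, right of the middle; origin at the centre of its underside.
- tape_measure: Bystander: tape measure case 65 x 65 mm, 35 mm high, lying behind the row, left of the middle; origin at the centre of its underside.

How it is judged (in metres and radians):
On the way, in this order (a step that is already met when the one before it is completed fails the run):
1. the tall carton's key is pressed down (value of joint key_tall above 0.006 m), for 0.1 s.
2. then the flat carton's key is pressed down (value of joint key_flat above 0.006 m), for 0.1 s.
3. then the send bar is pressed down (value of joint send_bar above 0.006 m), for 0.2 s.
At the end, for the whole second after the job is handed in: The tall and the flat carton's keys are down (more than 6 of their 8 mm), the cube-shaped carton's key is up (less than 3 mm down), the fingers hold the send bar down (more than 6 of 8 mm, more than 1 N on the terminal), each carton is within 20 mm and each bystander within 30 mm of where it stood (value of joint each of key_tall, key_flat, send_bar above 0.006 m and value of joint key_cube below 0.003 m and contact force between the fingers and terminal above 1 N and distance of each of carton_tall_mid, carton_flat_mid, carton_cube_mid from where it was at the start of the episode below 0.02 m and distance of each of glue, jar, giftbox, mug, tape, stapler, tape_measure from where it was at the start of the episode below 0.03 m); the arm keeps its last pose, push and grip.
It fails at once if the flat carton's key goes down before the tall carton's (value of joint key_flat above 0.004 m and value of joint key_tall below 0.006 m).
It fails at once if the send bar goes down before both keys are down (value of joint send_bar above 0.004 m and value of joint any of key_tall, key_flat below 0.006 m).
It fails at once if the cube-shaped carton's key is pressed (value of joint key_cube above 0.003 m).
It fails at once if a carton is lifted, carried or pushed away (distance of any of carton_tall_mid, carton_flat_mid, carton_cube_mid from where it was at the start of the episode above 0.02 m).
It fails at once if a bystander is lifted, carried or knocked about (distance of any of glue, jar, giftbox, mug, tape, stapler, tape_measure from where it was at the start of the episode above 0.03 m).
It also fails if it takes over 48 s, if anything falls off the work surface, if the arm or the gripper's body presses on something with over 40 N, if the wrist force passes 120 N, or if a joint passes its speed limit or range.

## Working session

There is one attempt and no reset: what is moved stays moved. The work goes in short steps, each a Python script; the robot and the scene stay as the last script left them, time stands still between calls to the robot, and variables do not carry over. Pictures are saved under pics/ and viewed, and the job is handed in when it is done.

```bash
mkdir -p pics; ls; python3 - <<'E'
from plant import robot
import cv2
for n in ["top","side"]:
    cv2.imwrite(f"pics/{n}0.png",robot.grab_frame(n))
    print(n,robot.get_calibration(n))
s=robot.observe();print(s["time"],s["tool_pos"],s["tcp_rot"],s["ft_force"],robot.tip_reach)
E
```

```text
pics
top {'vertical_fov': 50.92422208354527, 'cx': 319.4081611379073, 'cy': 244.92256138846452, 'rvec': array([ 2.18660028, -2.19744807,  0.07774459]), 'tvec': array([0.00956914, 0.58356766, 1.5795017 ])}
side {'vertical_fov': 50.58938982833124, 'cx': 307.8880989168546, 'cy': 241.81311991306325, 'rvec': array([ 0.67023986, -2.45459067,  1.34326196]), 'tvec': array([0.50212783, 0.21663739, 1.00117992])}
0.1 [ 0.15933663 -0.57824438  0.30322829] [-1.79935724e+02 -1.37242001e-02  1.54025435e+01] [-0.58938447  0.48917301 -0.36287305] 0.0726
```

View pics/top0.png

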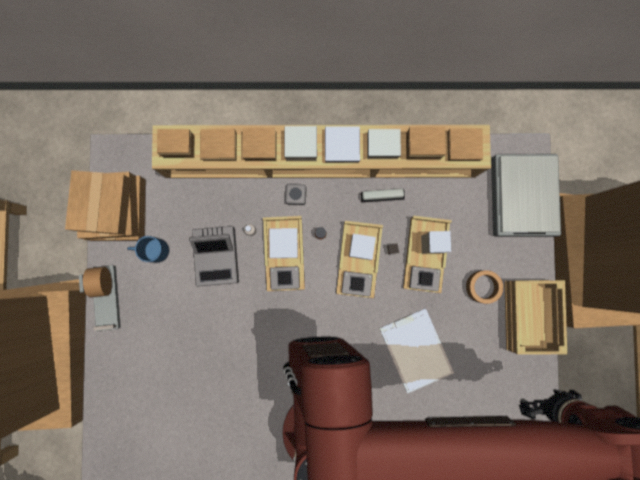

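View pics/side0.png

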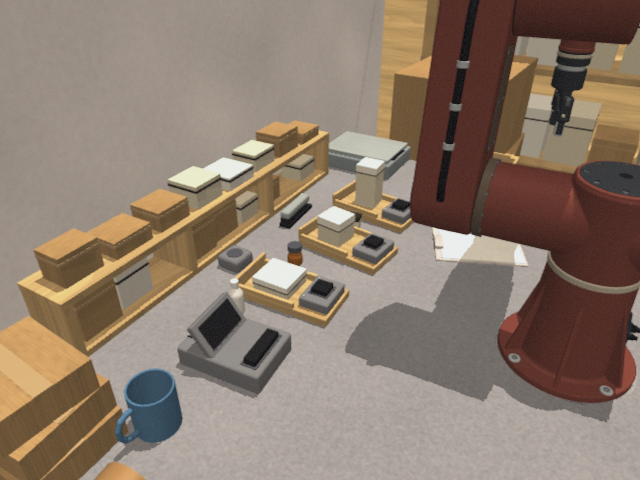

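The top view shows, from left (+y) to right, the terminal (215,260), flat bay (key 284,279), cube bay (key 355,285) and tall bay (key 426,278). The side view agrees. Next I'll refine the key positions.

```bash
cat > h.py <<'E'
import numpy as np,cv2
def K(c,h=480):
    f=h/2/np.tan(np.radians(c["vertical_fov"]/2)); return np.array([[f,0,c["cx"]],[0,f,c["cy"]],[0,0,1]])
def back(c,u,v,z):
    R=cv2.Rodrigues(np.array(c["rvec"]))[0];t=np.array(c["tvec"])
    d=R.T@np.linalg.solve(K(c),[u,v,1]);o=-R.T@t
    return o+d*(z-o[2])/d[2]
def proj(c,P): return cv2.projectPoints(np.array(P,float).reshape(-1,3),np.array(c["rvec"]),np.array(c["tvec"]),K(c),None)[0].reshape(-1,2)
E
python3 - <<'E'
import cv2,numpy as np
from h import *
from plant import robot
c=robot.get_calibration("top")
im=cv2.imread("pics/top0.png");g=im.max(2)
for n,(u,v) in dict(bar=(215,275),flat=(284,279),cube=(355,285),tall=(426,278)).items():
    w=20 if n=="bar" else 9
    x=np.zeros_like(g);x[v-9:v+10,u-w:u+w+1]=(g[v-9:v+10,u-w:u+w+1]<50)
    nn,l,st,ce=cv2.connectedComponentsWithStats(x)
    i=1+np.argmax(st[1:,4]); print(n,st[i],ce[i],back(c,*ce[i],.059), cv2.minAreaRect(np.argwhere(l==i)[:,::-1].astype(np.float32)))
crop=im[180:310,180:460];cv2.imwrite("pics/crop.png",cv2.resize(crop,None,fx=2.8,fy=2.8,interpolation=cv2.INTER_CUBIC))
E
```

```text
bar [201 271  29   9 215] [214.59069767 274.84651163] [0.49034643 0.3297328  0.059     ] ((214.9034423828125, 274.84136962890625), (7.6401848793029785, 28.40155601501465), 85.2363510131836)
flat [279 272  12  12 124] [284.13709677 277.40322581] [0.48139811 0.1159918  0.059     ] ((284.5, 277.5), (11.0, 11.0), 0.0)
cube [351 278  12  12 122] [356.52459016 283.41803279] [ 0.46177881 -0.10664228  0.059     ] ((356.5, 283.5), (11.0, 11.0), 90.0)
tall [419 273  13  12 126] [425.11111111 278.14285714] [ 0.47688212 -0.31828685  0.059     ] ((425.1463317871094, 278.18292236328125), (11.816173553466797, 10.711859703063965), 6.340191841125488)
```

View pics/crop.png

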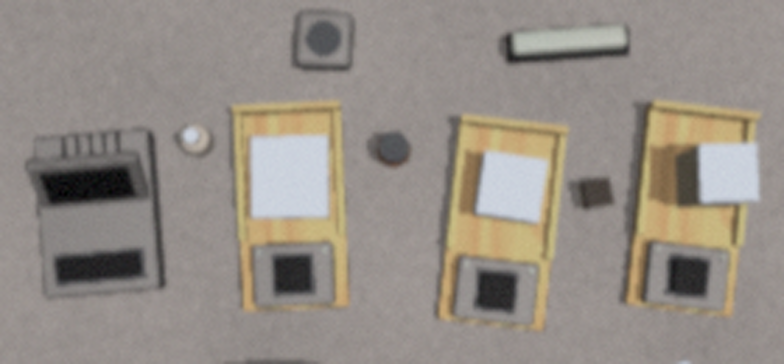

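Positions found. I'll close the gripper, hover over the tall carton's key and check with the wrist camera.

```bash
python3 - <<'E'
import cv2,numpy as np
from h import *
from plant import robot
robot.set_gripper(0.0)
robot.move_pose([0.477,-0.318,0.25],[180,0,0])
c=robot.get_calibration("wrist");im=robot.grab_frame("wrist")
p=proj(c,[0.4769,-0.3183,0.059])[0];print(p)
cv2.drawMarker(im,tuple(int(round(a)) for a in p),(0,0,255),0,20,1)
cv2.imwrite("pics/w1.png",im)
s=robot.observe();print(s["time"],s["tool_pos"],s["tcp_rot"],s["ft_force"],s["gripper_width"])
E
```

```text
[322.93723868 231.41146012]
2.45 [ 0.47656259 -0.31893013  0.25015125] [ 1.79978126e+02 -3.54496439e-03 -6.23350024e-02] [-0.47093746  0.38738979 -0.10498304] 7.062212952162468e-05
```

View pics/w1.png

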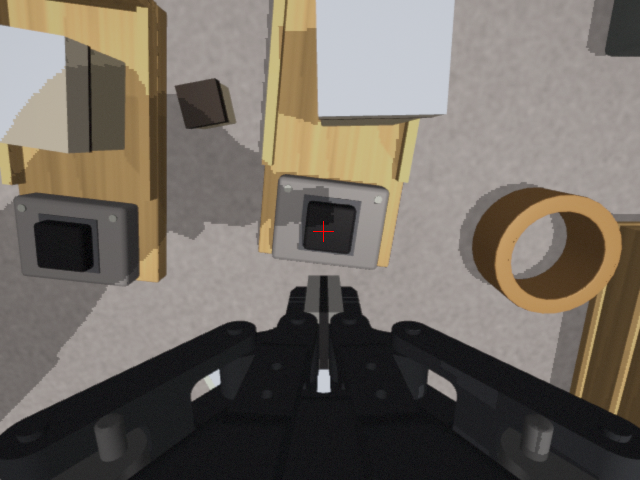

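The wrist view shows the tall key's cap centre at about (331,228), against a predicted (323,231). That's a few mm, and the cap's visible side wall explains part of it. I'll use the wrist estimate and press with a guard.

```bash
cat >> h.py <<'E'
def press(robot,x,y,guard,zmin,yaw=0):
    robot.line_to([x,y,0.145],vel=0.12)
    hit=robot.line_to([x,y,zmin],vel=0.02,guard=guard)
    robot.pause(0.3)
    s=robot.observe();print("press",hit,s["time"],s["tool_pos"],s["ft_force"])
E
python3 - <<'E'
import cv2,numpy as np
from h import *
from plant import robot
c=robot.get_calibration("wrist")
p=back(c,331,228,0.059);print(p)
x,y=(p[:2]*2+np.array([0.4769,-0.3195]))/3;print(x,y)
press(robot,x,y,15,0.112)
cv2.imwrite("pics/w2.png",robot.grab_frame("wrist"))
cv2.imwrite("pics/s2.png",robot.grab_frame("side"))
E
```

```text
[ 0.4795213  -0.32465928  0.059     ]
0.4786475317849382 -0.32293952088902905
press True 4.85 [ 0.47865937 -0.32296397  0.12356006] [-1.93997844  1.94673161  8.03915578]
```

View pics/w2.png

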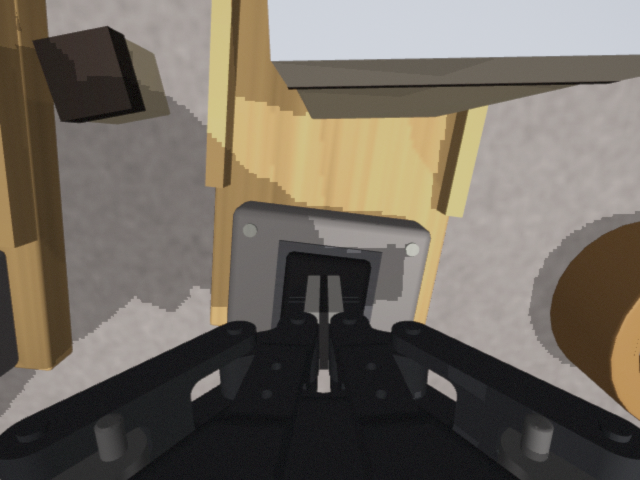

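The fingertips sit centred on the cap at (325,290), and the tip height of 51.0 mm matches fully down. Next is the flat key.

```bash
python3 - <<'E'
import cv2,numpy as np
from h import *
from plant import robot
robot.line_to([0.4787,-0.323,0.25],vel=0.15)
cv2.imwrite("pics/w3.png",robot.grab_frame("wrist"))
robot.move_pose([0.481,0.118,0.25],[180,0,0])
c=robot.get_calibration("wrist");im=robot.grab_frame("wrist")
p=proj(c,[0.4814,0.1165,0.059])[0];print(p)
cv2.drawMarker(im,tuple(int(round(a)) for a in p),(0,0,255),0,20,1)
cv2.imwrite("pics/w4.png",im);print(robot.observe()["time"])
E
```

```text
[324.58651878 231.72637223]
7.6667
```

View pics/w3.png

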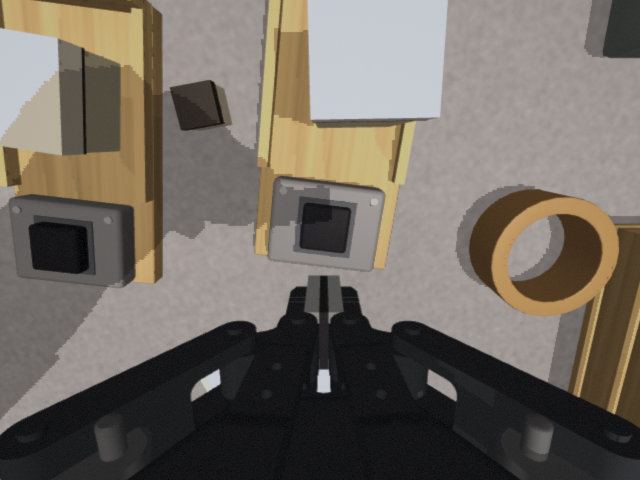

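View pics/w4.png

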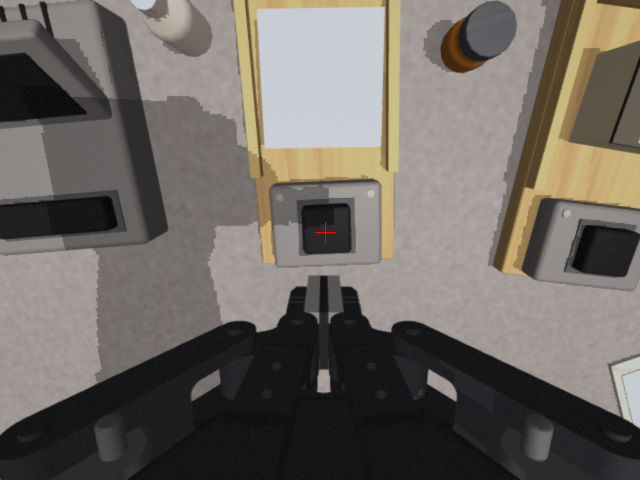

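The tall key is down: its cap at (325,228) now sits low in its well. The flat key's cap is at (326,229), within 2–3 px of the prediction. I'll press it, then look at the send bar.

```bash
python3 - <<'E'
import cv2,numpy as np
from h import *
from plant import robot
c=robot.get_calibration("wrist")
p=back(c,326,229,0.059);print(p)
x,y=p[:2]
press(robot,x,y,15,0.112)
robot.line_to([x,y,0.25],vel=0.15)
cv2.imwrite("pics/w5.png",robot.grab_frame("wrist"))
robot.move_pose([0.49,0.331,0.25],[180,0,0])
c=robot.get_calibration("wrist");im=robot.grab_frame("wrist")
p=proj(c,[0.4903,0.331,0.059])[0];print(p)
cv2.drawMarker(im,tuple(int(round(a)) for a in p),(0,0,255),0,20,1)
cv2.imwrite("pics/w6.png",im);print(robot.observe()["time"])
E
```

```text
[0.48358386 0.11530675 0.059     ]
press True 10.0667 [0.48359687 0.11532335 0.1235099 ] [-2.87032608 -0.62470435  7.75782838]
[323.62796554 231.40681731]
16.0
```

View pics/w5.png

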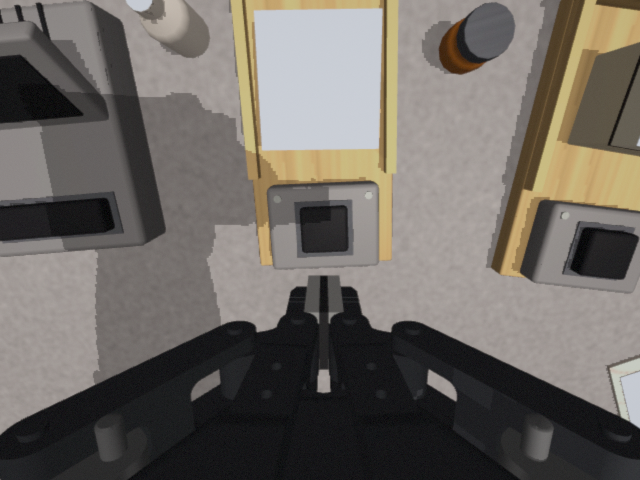

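View pics/w6.png

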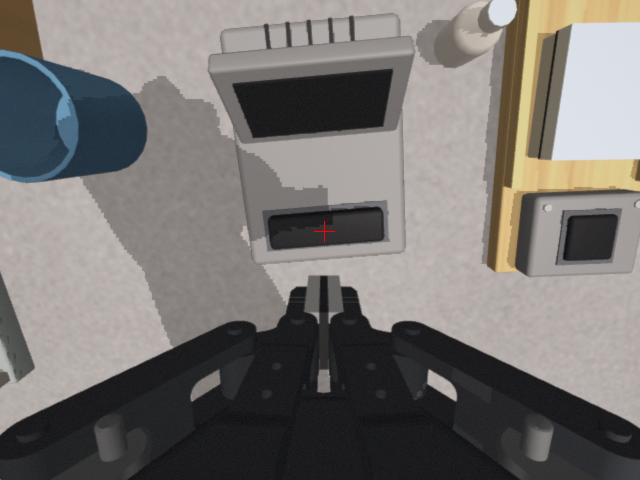

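Flat key down (tip at 50.9 mm). The send bar's centre is at about (327,228). I'll press and hold it.

```bash
python3 - <<'E'
import cv2,numpy as np
from h import *
from plant import robot
c=robot.get_calibration("wrist")
p=back(c,327,228,0.059);print(p)
x,y=p[:2]
x-=0.001
press(robot,x,y,20,0.112)
s=robot.observe()
robot.line_to([x,y,s["tool_pos"][2]-0.001],vel=0.01,guard=25)
robot.pause(0.5)
s=robot.observe();print(s["time"],s["tool_pos"],s["ft_force"])
cv2.imwrite("pics/w7.png",robot.grab_frame("wrist"))
cv2.imwrite("pics/s7.png",robot.grab_frame("side"))
E
```

```text
[0.4930061  0.32839964 0.059     ]
press True 18.4083 [0.49202152 0.32842265 0.1236527 ] [-2.72105412 -1.82654159  8.14101751]
19.1583 [0.49206801 0.32844922 0.12358858] [-4.40970791 -2.25572676 11.1206533 ]
```

View pics/w7.png

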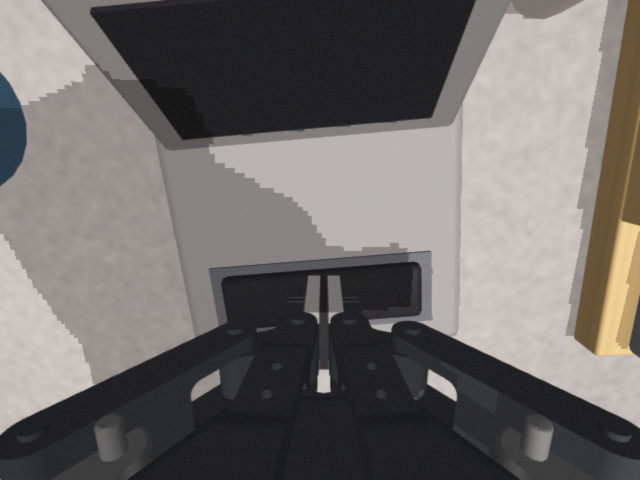

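View pics/s7.png

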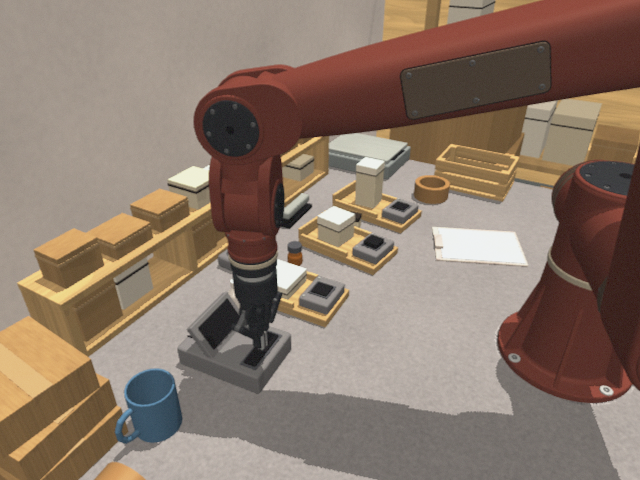

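The fingers are on the bar at (325,290), with the tip at 51.0 mm and about 11 N of force. In the side view the tall key (400,208) and flat key (322,292) are low and the cube key (374,244) is raised. Cartons and bystanders are where they were. Handing in.

```bash
python3 - <<'E'
from plant import robot
s=robot.observe();print(s["time"],s["tool_pos"],s["ft_force"])
print(robot.job_done())
E
```

```text
19.2583 [0.49208615 0.32843835 0.12359277] [-4.20975315 -2.49314585 11.69926875]
the job is handed in; nothing more can be done
None
```

I pressed the tall carton's key, then the flat carton's key, then the send bar. I handed the job in at 19.3 s of the 48 s allowed, with the closed fingers still holding the bar down.

- **Presses:** the fingertips stopped at 51.0 mm above the table on the tall key, 50.9 mm on the flat key and 51.0 mm on the bar. Fully down is 51 mm for the two keys. The bar should bottom out at the same height (59 mm up, 8 mm of travel).
- **Hold:** the last reading on the bar was about 11.7 N upward, above the 6 N it needs at the bottom.
- **Rest of the bench:** in the last side view the tall and flat keys were low and the cube carton's key was still up. The cartons and bystanders in view looked unmoved. I judged that by eye and did not measure positions. The arm partly hid the tape measure and the flat carton.
- **Disagreement:** the top and wrist cameras differed by about 6–7 mm on the tall key's centre. I pressed between the two, nearer the wrist reading, and the fingers still landed on the cap. On the flat key and the bar they agreed to within about 4 mm.

The hand-in reports no verdict, so I don't know whether the run was judged a pass.

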